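# Snap shut the lid of the vegetable box

### The arm

A 6-joint arm with a two-finger parallel gripper is mounted at the origin on the work surface. World frame = base frame: x ahead of the robot, y to its left, z up, the work surface at z = 0. Lengths are in mm, angles in rad, forces in N, time in s.
With the tool pointing down it reaches from about 325 to 900 mm from the base axis. Payload 6.1 kg.
Tool frame: the origin (TCP) lies midway between the tips of the shut fingers; the grasp point (between the pads) lies r.grip_point_offset behind it (r.grip_point_offset is the distance from the TCP to the grasp point, in mm); z points along the fingers, y is the line along which they close (so a half turn about z gives the same grasp; the last joint's range is limited). The gripper opens to 85 mm and grips with 20 to 120 N. Pads are 22 mm wide; open, the fingers measure 114 mm over their backs; the gripper's body (76 mm by 85 mm) begins 54 mm behind the grasp point. The pads swing forward as they close: fully open they stand 13 mm farther back than shut.
Start: joints at [-0.126, 0.22, 1.526, -0, 1.395, -0.126], TCP at [624.993, -0.003, 231.3] pointing down, gripper open.
Joint ranges: [-2.98, 2.98], [-0.91, 2.08], [0.09, 2.57], [-1.24, 4.39], [0.2, 2.65], [-2.68, 2.68]. Speed limits (rad/s): [2.57, 2.57, 3.01, 3.14, 3.14, 3.14].

### API

Orientations are given as a rotation vector (axis times angle).
In Python, from plant import telemetry, viewer, close_job, r gives the robot as it stands. The module is installed in compiled form; this text tells all that it offers.
- The arm moves only by the tool servo_tool, never from a script. Its argument "commands" is text: rows parted by semicolons, each of 7 numbers parted by spaces: the shift along the tool's x, y, z in m, then the turn, a rotation vector about the tool's x, y, z in degrees, then the finger opening in m, from 0 to 0.0854. A call has 1 to 20 rows; each row is the pose to reach, as a shift and turn from the pose commanded when the call began, along the tool's axes at that moment; what a row does not reach only later rows make up. A row lasts 1/12 s, in which the tool goes at most 41.7 mm and 7.16 degrees, less where a joint would pass 70% of its speed; a pose out of reach is approached as far as the arm can. A call with a gripper value outside its range is refused whole. The fingers move at their own pace and stop on an object; the grip force is fixed at half the most. Time passes only in rows, so rows that repeat a pose let the fingers close. It gives the time, the measured TCP pose, the force, the opening and the grip force at its end, in the units of the state.
- telemetry.get_state(): the state, without advancing time (a new reading comes with each control period).
- viewer.snapshot(name): name is "scene" or "side" or "wrist"; returns (picture, depth): 384x512x3 uint8, red, green, blue; 384x512 float32, mm along the optical axis (not along the pixel's ray), 0 where there is no reading.
- viewer.calibration(name): a dict with "fx", "fy", "cx", "cy" (pixels), "rvec" (rotation vector, rad) and "tvec" (3), from world to camera coordinates, as OpenCV has them; the wrist camera has in their place "T_tool_cam" (4x4, takes a point from camera to tool coordinates, whose origin is the TCP and whose axes are the flange's). Camera axes: x right, y down, z forward; pixel columns grow to the right and rows downward; lengths in mm; the calibration is good to about 2 mm. A picture is of the moment at which its call begins: read the wrist's pose just before it. calibration takes no time and is no camera call.
- close_job(): hands the job in; it is judged then, once.
Trained networks look in the newest picture that a camera, given by its name, has taken for a name from the list of things; names that differ only in an ending like _2 or _b are one class to them, and where a whole thing is asked for, a point or a joint stands for the part that bears it (a point fixed in the world has none). Each returns a list of dicts, best first, with "p" (0 to 1); they miss things now and then, are a little off and sometimes report something else, mostly with a low value. They report only what shows in the picture. A call takes as long as a camera call.
- viewer.look_for(camera, name): "extent" ([left, top, right, bottom] in pixels, round what is visible of it).
- viewer.masks_of(camera, name): "region" (384x512 bool, what is visible of it) and "extent" ([left, top, right, bottom] in pixels, round what is visible of it).
The state is a dict: "clock": time; "joint_pos": joint angles; "joint_vel": joint speeds; "joint_torque": joint torques, N m; "tool_pos": TCP position; "orientation": TCP orientation; "contact_force": force on the tool from outside, world axes, zero at the start; "ft_torque": the same for the moment, N m; "finger_gap": finger opening in mm; "finger_force": force on a finger pad.
Only numpy, scipy, OpenCV 4.12 (cv2) and the standard library are available. Lean on these libraries where they do the work, as an engineer would, in place of code of your own. Each camera call takes 0.05 s, during which the arm holds its last target. There are 200 camera calls.

### The job

Close the blue lid of the clear food box: push each of its four white side tabs down and in against the box until it snaps home and stays. Press gently, because the tabs seat at different depths and crack if they are forced after they have bottomed, and leave the other things on the table where they are.

Things in the scene. Friction and masses are not known exactly. Their poses are not given: they have to be found in the camera images.
- food_box: Clear box of rolled vegetables with blue snap lid, in a bolted-down steel dock (184 x 154 mm, 20 high), immovable. Origin on the work surface under its centre, z up. Lid 160 (x) by 130 (y) mm, rim top at z = 111 mm, middle panel to 116 mm; walls under it 144 x 114 mm. A white snap tab is hinged between lugs at the middle of each lid side, 10 mm out. Nothing over 35 mm high stands within 60 mm
- root_a (a point): middle of the hinge line of tab a on the lid's +x side, 90 mm from the box's axis, z = 104 mm; outwards is the box's +x. Tab: white plate 44 mm along the rim, reaching 32 mm from the hinge, 4 mm thick. Home, it hangs 60 degrees lower than when open: anywhere from 66 to 96 degrees below level, differently for each tab, by wear that no listed pose shows. Pushed level on its end while open it jams
- tab_a (a joint): swing of tab a in rad: 0 = sprung open, 6 to 36 degrees below level by wear, grows down and in; 1.05 = rigid stop, home. A spring holds it open, lightly at first, at most about 11 N (square-on, 25 mm from the hinge) near 0.7; at 0.92 it goes over centre and snaps home by itself; let go earlier, it reopens. It cracks above 25 N
- root_b (a point): middle of the hinge line of tab b on the lid's +y side, 75 mm from the box's axis, z = 104 mm; outwards is the box's +y. Tab: white plate 44 mm along the rim, reaching 32 mm from the hinge, 4 mm thick. Home, it hangs 60 degrees lower than when open: anywhere from 66 to 96 degrees below level, differently for each tab, by wear that no listed pose shows. Pushed level on its end while open it jams
- tab_b (a joint): swing of tab b in rad: 0 = sprung open, 6 to 36 degrees below level by wear, grows down and in; 1.05 = rigid stop, home. A spring holds it open, lightly at first, at most about 11 N (square-on, 25 mm from the hinge) near 0.7; at 0.92 it goes over centre and snaps home by itself; let go earlier, it reopens. It cracks above 25 N
- root_c (a point): middle of the hinge line of tab c on the lid's -x side, 90 mm from the box's axis, z = 104 mm; outwards is the box's -x. Tab: white plate 44 mm along the rim, reaching 32 mm from the hinge, 4 mm thick. Home, it hangs 60 degrees lower than when open: anywhere from 66 to 96 degrees below level, differently for each tab, by wear that no listed pose shows. Pushed level on its end while open it jams
- tab_c (a joint): swing of tab c in rad: 0 = sprung open, 6 to 36 degrees below level by wear, grows down and in; 1.05 = rigid stop, home. A spring holds it open, lightly at first, at most about 11 N (square-on, 25 mm from the hinge) near 0.7; at 0.92 it goes over centre and snaps home by itself; let go earlier, it reopens. It cracks above 25 N
- root_d (a point): middle of the hinge line of tab d on the lid's -y side, 75 mm from the box's axis, z = 104 mm; outwards is the box's -y. Tab: white plate 44 mm along the rim, reaching 32 mm from the hinge, 4 mm thick. Home, it hangs 60 degrees lower than when open: anywhere from 66 to 96 degrees below level, differently for each tab, by wear that no listed pose shows. Pushed level on its end while open it jams
- tab_d (a joint): swing of tab d in rad: 0 = sprung open, 6 to 36 degrees below level by wear, grows down and in; 1.05 = rigid stop, home. A spring holds it open, lightly at first, at most about 11 N (square-on, 25 mm from the hinge) near 0.7; at 0.92 it goes over centre and snaps home by itself; let go earlier, it reopens. It cracks above 25 N
- steel_bowl: steel mixing bowl, 140 mm across, 60 high; origin on its underside; bystander, leave it alone
- jug: white mug-shaped jug, 90 mm across, 110 high; origin on its underside; bystander, leave it alone
- sauce: amber sauce bottle, 56 mm across, 150 high, red cap; origin on its underside; bystander, leave it alone
- spare_box: orange food box with a green lid, 105 x 105 x 65 mm, already shut (not the one to work on); origin on its underside; bystander, leave it alone
- dip_cup: small white cup, 52 mm across, 34 high, by a corner of the food box; origin on its underside; bystander, leave it alone
- spoon: steel spoon with a wooden handle, 190 mm long, lying flat in front of the food box, along its own x; bystander, leave it alone

How it is judged:
By the outcome, as a careful person would: the job done as asked, in the order asked, and still so for the second after the job is handed in, with the robot touching nothing.
It also fails if it takes over 56 s, if anything falls off the work surface, if the arm or the gripper's body presses on something with over 40 N, if the wrist force passes 120 N, or if a joint passes its speed limit or range.

## Working session

There is one attempt and no reset: what is moved stays moved. The work goes in short steps, Python scripts to look and compute and a tool call to move; the robot and the scene stay as the last step left them, time stands still between calls to the robot, and variables do not carry over. Pictures are saved under pics/ and viewed, at most 10 in all, crops included, and the job is handed in when it is done.

Besides the shell and the picture viewer there is one more tool, called after ">>>" as a command line: name --argument value ..., lists and objects as JSON in quotes. servo_tool: Moves the arm, as the interface text tells. Its arguments: {"type":"object","properties":{"commands":{"type":"string"}},"required":["commands"]}

```bash
mkdir -p pics; cat > h.py <<'E'
import numpy as np,cv2
from scipy.spatial.transform import Rotation as R
from plant import telemetry,viewer,close_job,r
def snap(n):
    s=telemetry.get_state(); im,d=viewer.snapshot(n); c=viewer.calibration(n)
    if 'rvec' in c:
        T=np.eye(4);T[:3,:3]=R.from_rotvec(np.ravel(c['rvec'])).as_matrix();T[:3,3]=np.ravel(c['tvec']);T=np.linalg.inv(T)
    else:
        W=np.eye(4);W[:3,:3]=R.from_rotvec(s['orientation']).as_matrix();W[:3,3]=s['tool_pos'];T=W@np.array(c['T_tool_cam'])
    v,u=np.indices(d.shape)
    P=np.stack([(u-c['cx'])/c['fx']*d,(v-c['cy'])/c['fy']*d,d],-1)@T[:3,:3].T+T[:3,3]
    P[d<=0]=np.nan
    return im,d,P,T,c
def save(im,f): cv2.imwrite('pics/'+f,cv2.cvtColor(im,cv2.COLOR_RGB2BGR))
E
python3 - <<'E'
from h import *
s=telemetry.get_state();print({k:np.round(v,3) for k,v in s.items()}, r.grip_point_offset)
ims=[]
for n in['scene','side','wrist']:
    im,d,P,T,c=snap(n);ims.append(im);print(n,np.round(T,2).tolist(),c['fx'],c['cx'])
    np.savez(n,im=im,P=P)
    for k in['food_box','tab_a']:
        for q in viewer.masks_of(n,k)[:5]:
            pp=P[q['region']];print(k,round(q['p'],2),np.round(q['extent']),np.round(np.nanmedian(pp,0)),q['region'].sum())
save(cv2.resize(np.vstack([np.hstack(ims[:2]),np.hstack([ims[2],ims[2]*0])]),(800,600)),'a.png')
E
```

```text
{'clock': np.float64(0.0), 'joint_pos': array([-0.126,  0.221,  1.528,  0.   ,  1.395, -0.126]), 'joint_vel': array([ 0.   ,  0.001,  0.   , -0.001,  0.001,  0.001]), 'joint_torque': array([-1.0000e-03, -4.9691e+01, -3.8939e+01, -0.0000e+00,  1.1000e-02,
        0.0000e+00]), 'tool_pos': array([6.24404e+02, 7.50000e-02, 2.30193e+02]), 'orientation': array([-2.22e+00, -2.22e+00,  2.00e-03]), 'contact_force': array([ 0.373, -0.56 , -0.114]), 'ft_torque': array([-0.021, -0.013, -0.011]), 'finger_force': np.float64(0.0), 'finger_gap': np.float64(85.363)} 18.700000000000003
scene [[-0.91, 0.35, -0.23, 804.16], [0.42, 0.77, -0.47, 473.83], [0.01, -0.52, -0.85, 954.11], [0.0, 0.0, 0.0, 1.0]] 372.8520769220293 257.65742344302424
food_box 0.62 [245. 171. 329. 259.] [538. 103. 109.] 4749
food_box 0.44 [300. 168. 345. 215.] [382.  89.  10.] 317
tab_a 0.65 [313. 177. 326. 193.] [422.  60. 102.] 122
tab_a 0.59 [304. 221. 322. 235.] [506. 170.  98.] 162
tab_a 0.54 [247. 217. 266. 236.] [629. 104.  97.] 186
tab_a 0.41 [258. 178. 276. 186.] [546.  -6. 102.] 100
side [[0.87, -0.35, 0.34, 179.49], [-0.49, -0.62, 0.61, -723.83], [-0.0, -0.7, -0.72, 968.35], [0.0, 0.0, 0.0, 1.0]] 380.2263036965855 249.36322130114044
food_box 0.82 [188. 166. 257. 232.] [512.  42. 107.] 3045
tab_a 0.7 [234. 193. 246. 206.] [548.  -9. 101.] 133
tab_a 0.53 [189. 196. 200. 203.] [422.  54. 102.] 104
wrist [[1.0, 0.0, -0.0, 624.93], [0.0, -0.97, -0.26, 65.33], [-0.0, 0.26, -0.97, 373.96], [0.0, 0.0, 0.0, 1.0]] 346.2774903207938 251.6069281749135
tab_a 0.9 [123. 165. 185. 202.] [546.  -9. 101.] 1603
tab_a 0.8 [236.   5. 278.  74.] [629. 103.  98.] 2103
```

View pics/a.png

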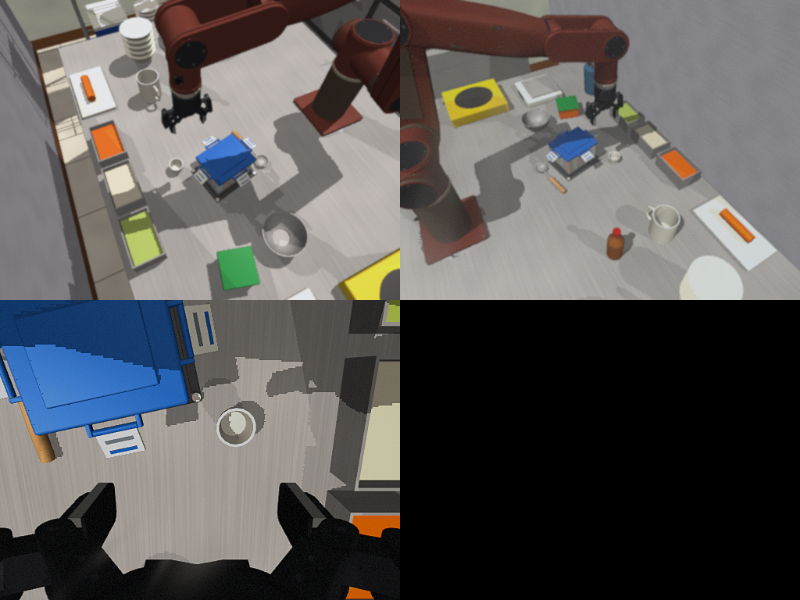

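The scene and side views show the box near (526, 82), yawed about 12°, with its tabs at about (629,104), (506,170), (422,60) and (546,-6). I'll fit the lid rectangle and the tab planes from the depth.

```bash
cat > fit.py <<'E'
from h import *
def lid(P):
    m=(np.abs(P[...,0]-526)<130)&(np.abs(P[...,1]-82)<120)&(P[...,2]>108)&(P[...,2]<121)
    q=P[m]; 
    H,e=np.histogram(q[:,2],bins=np.arange(105,122)); 
    g=((q[:,:2]-[376,-68])).astype(int); im=np.zeros((300,300),np.uint8); im[g[:,1].clip(0,299),g[:,0].clip(0,299)]=255
    im=cv2.morphologyEx(im,cv2.MORPH_CLOSE,np.ones((7,7)))
    im=cv2.morphologyEx(im,cv2.MORPH_OPEN,np.ones((15,15)))
    c=max(cv2.findContours(im,0,2)[0],key=cv2.contourArea)
    rr=cv2.minAreaRect(c); return np.add(rr[0],[376.5,-67.5]),rr[1],rr[2],H
def tabs(P,c,yaw,im):
    # in box frame, white points around each tab
    B=(P-[*c,0])@R.from_euler('z',yaw,degrees=True).as_matrix()
    for n,a,d in[('a',0,90),('b',90,75),('c',180,90),('d',270,75)]:
        L=B@R.from_euler('z',a,degrees=True).as_matrix()
        m=(np.abs(L[...,1])<19)&(L[...,0]>d+5)&(L[...,0]<d+33)&(L[...,2]>60)&(L[...,2]<108)
        if m.sum()<30: continue
        q=L[m]; k=np.ones(len(q),bool)
        for _ in range(4):
            A=np.c_[q[:,0]-d,q[:,1],np.ones(len(q))]; x=np.linalg.lstsq(A[k],q[k,2],rcond=None)[0]; e=q[:,2]-A@x; k=np.abs(e)<3
        print(n,k.sum(),m.sum(),'angle',np.round(np.degrees(np.arctan(-x[0])),1),'zroot',np.round(x[2],1),'tilt',np.round(x[1],3),'rms',np.round(e[k].std(),2),'xmax',np.round(np.percentile(q[k,0],97)-d,1))
E
python3 - <<'E'
from fit import *
for n in['scene','side','wrist']:
    z=np.load(n+'.npz');c,s,a,H=lid(z['P']);print(n,np.round(c,1),np.round(s,1),round(a,1),H)
    tabs(z['P'],[526,82],12,z['im'])
E
```

```text
scene [527.1  83. ] [161.8 130.3] 12.1 [  0   0   0 181 309 389 307 230 177 231 310 278 149  75  10   1]
a 127 142 angle 32.0 zroot 107.0 tilt 0.005 rms 1.28 xmax 27.4
b 135 147 angle 31.5 zroot 107.0 tilt 0.009 rms 1.32 xmax 27.1
c 91 93 angle 19.4 zroot 107.6 tilt -0.007 rms 1.18 xmax 29.7
d 90 92 angle 20.3 zroot 107.3 tilt 0.004 rms 1.23 xmax 30.0
side [525.6  75.7] [157.7 126.6] 11.1 [  0   0   0  56 100 136 176 190 132 105 117 127 156 113  56  24]
c 78 87 angle 16.4 zroot 107.7 tilt -0.027 rms 1.45 xmax 30.2
d 81 97 angle 19.6 zroot 108.7 tilt -0.019 rms 1.56 xmax 32.3
wrist [528.8  71.4] [164.9 123.2] 6.6 [   0    0    0  745  777 3969 7250 2530  194  546 4750 9588 3490  230
    2    0]
a 1645 1646 angle 32.4 zroot 108.1 tilt -0.002 rms 0.78 xmax 27.3
c 60 60 angle 23.1 zroot 107.5 tilt 0.043 rms 0.49 xmax 10.8
d 1374 1374 angle 21.0 zroot 108.3 tilt 0.001 rms 0.7 xmax 31.3
```

>>> servo_tool --commands "0.085 -0.098 -0.1 0 0 -12 0.085;0.085 -0.098 -0.1 0 0 -12 0.085;0.085 -0.098 -0.1 0 0 -12 0.085;0.085 -0.098 -0.1 0 0 -12 0.085;0.085 -0.098 -0.1 0 0 -12 0.085;0.085 -0.098 -0.1 0 0 -12 0.085;0.085 -0.098 -0.1 0 0 -12 0.085;0.085 -0.098 -0.1 0 0 -12 0.085"

```text
clock: 1.12
tool_pos: [526.9, 84.4, 329.8]
orientation: [-1.977, -2.44, 0.003]
contact_force: [-0.4, -0.6, -0.2]
finger_gap: 84.7
finger_force: 0.0
```

```bash
python3 - <<'E'
from fit import *
im,d,P,T,c=snap('wrist');np.savez('w2',im=im,P=P);save(im,'b.png')
c,s,a,H=lid(P);print(np.round(c,1),np.round(s,1),round(a,1),H)
tabs(P,c,a if a<45 else a-90,im)
for q in viewer.masks_of('wrist','tab_a')[:4]:
    pp=P[q['region']];print(q['p'],np.round(q['extent']),np.round(np.nanmedian(pp,0)))
E
```

```text
[526.1  81.3] [163.6 132.8] 11.8 [   0    0    0  565  654 3008 4351 1482  143  337 2345 3867 1413  108
    0    0]
a 584 584 angle 32.4 zroot 108.0 tilt -0.009 rms 0.74 xmax 27.2
b 809 809 angle 31.7 zroot 107.5 tilt 0.001 rms 0.82 xmax 26.9
c 738 738 angle 19.0 zroot 107.8 tilt -0.004 rms 0.76 xmax 30.2
d 584 584 angle 20.8 zroot 107.9 tilt 0.0 rms 0.7 xmax 30.7
0.87 [337. 134. 360. 178.] [629. 103.  98.]
0.84 [231. 226. 270. 243.] [545.  -9. 101.]
0.76 [230.  57. 272.  81.] [507. 168.  99.]
0.64 [141. 133. 165. 174.] [422.  59. 102.]
```

View pics/b.png

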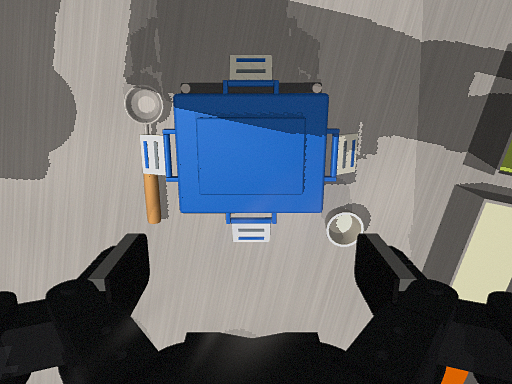

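View shows the lid at about (250,152) px, with tabs a (348,155), b (250,67), c (152,155) and d (250,233) all clear. Centre is (526.3, 82), yaw 12°. Open angles are about 32, 32, 19 and 21° for a, b, c and d.

```bash
cat > plan.py <<'E'
from h import *
C=np.array([526.3,82.,0]);YAW=12
TAB=dict(a=(0,90,32.3),b=(90,75,31.7),c=(180,90,19.2),d=(270,75,20.7))
def pose(t,th,tau,rr,lift=0,spin=0):
    az,d,_=TAB[t]; o=R.from_euler('z',az+YAW,degrees=True).apply([1,0,0]); up=np.array([0,0,1.]); s=np.radians(th);k=np.radians(tau)
    x=-o*np.cos(k)+up*np.sin(k); z=-o*np.sin(k)-up*np.cos(k)   # tool x inward
    p=C+o*d+up*104+o*(rr*np.cos(s)+2*np.sin(s))+up*(-rr*np.sin(s)+2*np.cos(s))
    sg=1 if spin==0 else -1   # spin: -x face used
    p=p-11*x
    if sg<0: x=-x
    Rm=np.c_[x,np.cross(z,x),z]
    return p+up*lift,R.from_matrix(Rm)
def rows(t,ths,tau,rr,lift=0,spin=0):
    s=telemetry.get_state();R0=R.from_rotvec(s['orientation'])
    print(np.round(s['tool_pos'],1),np.round(s['joint_pos'],2),np.round(s['contact_force'],1))
    for th in ths:
        p,Rm=pose(t,th,tau,rr,lift,spin)
        print(t,round(th,1),'world',np.round(p,1),'shift m',np.round(R0.inv().apply(p-s['tool_pos'])/1000,4),'turn',np.round((R0.inv()*Rm).as_rotvec(degrees=True),1))
E
python3 - <<'E'
from plan import *
rows('d',[20.7],15,25,40)
rows('d',[20.7],15,25,5)
E
```

```text
[526.9  84.2 329.5] [ 0.01 -0.04  1.63 -0.    1.56 -0.2 ] [ 0.2 -0.2  0.2]
d 20.7 world [549.1 -25.3 134.2] shift m [-0.1119 -0.0004  0.1953] turn [-0.2 15.  -0.1]
[526.9  84.2 329.5] [ 0.01 -0.04  1.63 -0.    1.56 -0.2 ] [ 0.2 -0.2  0.2]
d 20.7 world [549.1 -25.3  99.2] shift m [-0.1119 -0.0003  0.2303] turn [-0.2 15.  -0.1]
```

>>> servo_tool --commands "-0.112 0 0.1 0 15 0 0;-0.112 0 0.195 0 15 0 0;-0.112 0 0.195 0 15 0 0;-0.112 0 0.195 0 15 0 0;-0.112 0 0.195 0 15 0 0;-0.112 0 0.195 0 15 0 0;-0.112 0 0.195 0 15 0 0;-0.112 0 0.195 0 15 0 0;-0.112 0 0.195 0 15 0 0;-0.112 0 0.195 0 15 0 0;-0.112 0 0.195 0 15 0 0"

```text
clock: 2.13
tool_pos: [551.5, -24.3, 138.4]
orientation: [-1.843, -2.279, -0.245]
contact_force: [-0.5, 0.7, -0.1]
finger_gap: -0.2
finger_force: 0.0
```

```bash
python3 - <<'E'
from plan import *
im,*_=snap('wrist');save(im,'c.png')
rows('d',[20.7],15,25,5)
rows('d',[20.7,25,30,35,40,45,50,55,60],15,25)
E
```

```text
[551.3 -24.2 138.2] [-0.32  0.21  1.75  0.23  1.33 -0.61] [-0.7 -0.6  0.3]
d 20.7 world [549.1 -25.3  99.2] shift m [-0.0106 -0.0025  0.0375] turn [0.1 0.1 0.1]
[551.3 -24.2 138.2] [-0.32  0.21  1.75  0.23  1.33 -0.61] [-0.7 -0.6  0.3]
d 20.7 world [549.1 -25.3  94.2] shift m [-0.0119 -0.0025  0.0424] turn [0.1 0.1 0.1]
d 25 world [549.  -24.7  92.4] shift m [-0.0118 -0.0025  0.0442] turn [0.1 0.1 0.1]
d 30 world [548.8 -23.9  90.4] shift m [-0.0115 -0.0025  0.0464] turn [0.1 0.1 0.1]
d 35 world [548.6 -22.9  88.5] shift m [-0.011  -0.0025  0.0485] turn [0.1 0.1 0.1]
d 40 world [548.4 -21.7  86.6] shift m [-0.0103 -0.0026  0.0506] turn [0.1 0.1 0.1]
d 45 world [548.1 -20.4  84.9] shift m [-0.0095 -0.0026  0.0526] turn [0.1 0.1 0.1]
d 50 world [547.8 -19.   83.3] shift m [-0.0085 -0.0026  0.0546] turn [0.1 0.1 0.1]
d 55 world [547.4 -17.4  81.8] shift m [-0.0073 -0.0026  0.0564] turn [0.1 0.1 0.1]
d 60 world [547.1 -15.7  80.5] shift m [-0.0059 -0.0026  0.0581] turn [0.1 0.1 0.1]
```

View pics/c.png

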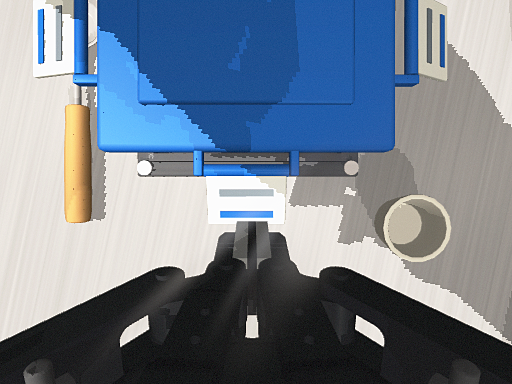

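Fingertips are shut just outside and above tab d (tip at about (250,222) px). I'll lower to a hover and let it settle.

>>> servo_tool --commands "-0.008 0 0.015 0 0 0 0;-0.008 0 0.03 0 0 0 0;-0.008 0 0.03 0 0 0 0;-0.008 0 0.03 0 0 0 0;-0.008 0 0.03 0 0 0 0"

```text
clock: 2.6
tool_pos: [550.9, -24.4, 106.5]
orientation: [-1.843, -2.277, -0.244]
contact_force: [0.4, -0.3, 0.1]
finger_gap: 0.1
finger_force: 0.0
```

```bash
python3 - <<'E'
from plan import *
rows('d',[20.7,25,30,35,40,45,50,55,60],15,25)
E
```

```text
[550.9 -24.4 106.5] [-0.33  0.25  1.77  0.24  1.27 -0.62] [ 0.4 -0.3  0.1]
d 20.7 world [549.1 -25.3  94.2] shift m [-0.0037 -0.002   0.0117] turn [0.1 0.  0. ]
d 25 world [549.  -24.7  92.4] shift m [-0.0035 -0.002   0.0136] turn [0.1 0.  0. ]
d 30 world [548.8 -23.9  90.4] shift m [-0.0032 -0.002   0.0158] turn [0.1 0.  0. ]
d 35 world [548.6 -22.9  88.5] shift m [-0.0028 -0.002   0.0179] turn [0.1 0.  0. ]
d 40 world [548.4 -21.7  86.6] shift m [-0.0021 -0.002   0.02  ] turn [0.1 0.  0. ]
d 45 world [548.1 -20.4  84.9] shift m [-0.0012 -0.002   0.022 ] turn [0.1 0.  0. ]
d 50 world [547.8 -19.   83.3] shift m [-0.0002 -0.002   0.024 ] turn [0.1 0.  0. ]
d 55 world [547.4 -17.4  81.8] shift m [ 0.001  -0.002   0.0258] turn [0.1 0.  0. ]
d 60 world [547.1 -15.7  80.5] shift m [ 0.0023 -0.002   0.0275] turn [0.1 0.  0. ]
```

>>> servo_tool --commands "-0.0037 -0.002 0.006 0 0 0 0;-0.0037 -0.002 0.01 0 0 0 0;-0.0036 -0.002 0.0125 0 0 0 0;-0.0034 -0.002 0.0145 0 0 0 0;-0.0032 -0.002 0.016 0 0 0 0;-0.0028 -0.002 0.018 0 0 0 0;-0.0021 -0.002 0.02 0 0 0 0;-0.0021 -0.002 0.02 0 0 0 0"

```text
clock: 3.27
tool_pos: [548.0, -22.1, 85.5]
orientation: [-1.844, -2.277, -0.243]
contact_force: [1.8, -3.6, 3.8]
finger_gap: -0.4
finger_force: 2.6
```

```bash
python3 - <<'E'
from plan import *
im,*_=snap('wrist');save(im[120:300,150:350].repeat(3,0).repeat(3,1),'d.png')
rows('d',[40,45,50,55,60,65,70,74,76],15,25)
E
```

```text
[548.1 -22.1  85.6] [-0.32  0.27  1.78  0.24  1.23 -0.63] [ 1.4 -3.7  3.8]
d 40 world [548.4 -21.7  86.6] shift m [ 0.0006  0.0003 -0.0009] turn [0. 0. 0.]
d 45 world [548.1 -20.4  84.9] shift m [0.0014 0.0003 0.0011] turn [0. 0. 0.]
d 50 world [547.8 -19.   83.3] shift m [0.0024 0.0003 0.003 ] turn [0. 0. 0.]
d 55 world [547.4 -17.4  81.8] shift m [0.0036 0.0003 0.0049] turn [0. 0. 0.]
d 60 world [547.1 -15.7  80.5] shift m [0.005  0.0003 0.0066] turn [0. 0. 0.]
d 65 world [546.7 -13.9  79.3] shift m [0.0065 0.0003 0.0082] turn [0. 0. 0.]
d 70 world [546.3 -12.   78.3] shift m [0.0081 0.0003 0.0097] turn [0. 0. 0.]
d 74 world [545.9 -10.4  77.7] shift m [0.0095 0.0003 0.0107] turn [0. 0. 0.]
d 76 world [545.8  -9.6  77.4] shift m [0.0102 0.0003 0.0112] turn [0. 0. 0.]
```

View pics/d.png

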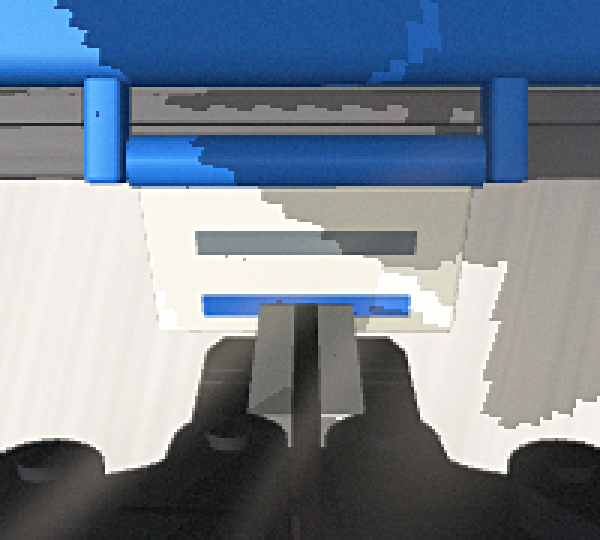

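The tips press near the end of tab d, on its blue stripe. The force direction agrees with a tab angle of about 42°, so I'll follow the arc.

>>> servo_tool --commands "0.001 0 0 0 0 0 0;0.0018 0 0.0015 0 0 0 0;0.0026 0 0.003 0 0 0 0;0.0036 0 0.0049 0 0 0 0;0.005 0 0.0066 0 0 0 0;0.006 0 0.0077 0 0 0 0;0.006 0 0.0077 0 0 0 0"

```text
clock: 3.9
tool_pos: [546.8, -15.9, 79.6]
orientation: [-1.845, -2.278, -0.241]
contact_force: [1.5, -8.5, 1.7]
finger_gap: -0.1
finger_force: 4.4
```

>>> servo_tool --commands "0.0008 0 0.0007 0 0 0 0;0.0016 0 0.0013 0 0 0 0;0.0016 0 0.0013 0 0 0 0"

```text
clock: 4.15
tool_pos: [546.4, -14.3, 78.6]
orientation: [-1.846, -2.278, -0.241]
contact_force: [3.4, -8.4, -0.3]
finger_gap: -0.1
finger_force: 4.3
```

>>> servo_tool --commands "0.0008 0 0.0006 0 0 0 0;0.0016 0 0.0012 0 0 0 0;0.0024 0 0.0017 0 0 0 0;0.0024 0 0.0017 0 0 0 0"

```text
clock: 4.48
tool_pos: [544.1, -9.0, 76.9]
orientation: [-1.841, -2.274, -0.242]
contact_force: [0.7, -0.7, -0.1]
finger_gap: -0.1
finger_force: 0.3
```

The force collapsed and the tip jumped in, so tab d snapped. I'll retreat and check.

>>> servo_tool --commands "-0.01 0 0 0 0 0 0;-0.03 0 -0.01 0 0 0 0;-0.03 0 -0.05 0 0 0 0;-0.03 0 -0.08 0 0 0 0;-0.03 0 -0.08 0 0 0 0;-0.03 0 -0.08 0 0 0 0"

```text
clock: 4.98
tool_pos: [556.8, -59.5, 149.0]
orientation: [-1.845, -2.278, -0.245]
contact_force: [0.6, -0.3, -0.7]
finger_gap: 0.1
finger_force: 0.0
```

```bash
python3 - <<'E'
from plan import *
im,*_=snap('wrist');save(im,'e.png')
rows('a',[32.3],15,25,60)
rows('a',[32.3],15,25,12)
E
```

```text
[555.5 -58.7 147.2] [-0.38  0.23  1.71  0.22  1.36 -0.65] [-0.2  0.2 -0.8]
a 32.3 world [646.4 107.5 149.5] shift m [0.1394 0.1235 0.035 ] turn [ 23.3   0.  -86.9]
[555.5 -58.7 147.2] [-0.38  0.23  1.71  0.22  1.36 -0.65] [-0.2  0.2 -0.8]
a 32.3 world [646.4 107.5 101.5] shift m [0.1269 0.1235 0.0814] turn [ 23.3   0.  -86.9]
```

View pics/e.png

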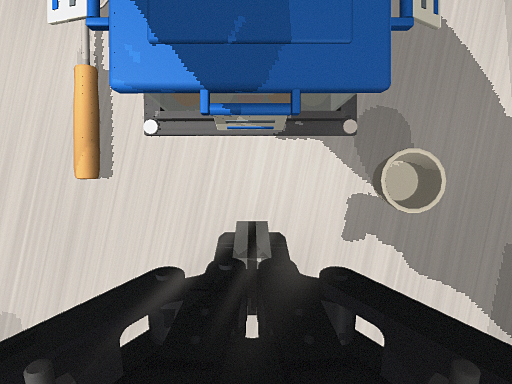

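Tab d (250,120 px) now hangs nearly upright against the box. On to tab a.

>>> servo_tool --commands "0.0 0.1235 0.0 23.3 0 -86.9 0;0.0 0.1235 0.0 23.3 0 -86.9 0;0.0 0.1235 0.0 23.3 0 -86.9 0;0.0 0.1235 0.0 23.3 0 -86.9 0;0.139 0.1235 0.035 23.3 0 -86.9 0;0.139 0.1235 0.035 23.3 0 -86.9 0;0.139 0.1235 0.035 23.3 0 -86.9 0;0.139 0.1235 0.035 23.3 0 -86.9 0;0.139 0.1235 0.035 23.3 0 -86.9 0;0.139 0.1235 0.035 23.3 0 -86.9 0;0.139 0.1235 0.035 23.3 0 -86.9 0;0.139 0.1235 0.035 23.3 0 -86.9 0;0.139 0.1235 0.035 23.3 0 -86.9 0;0.139 0.1235 0.035 23.3 0 -86.9 0;0.139 0.1235 0.035 23.3 0 -86.9 0;0.139 0.1235 0.035 23.3 0 -86.9 0;0.139 0.1235 0.035 23.3 0 -86.9 0"

```text
clock: 6.45
tool_pos: [646.0, 107.2, 148.6]
orientation: [0.297, -2.864, 0.039]
contact_force: [-0.2, 0.2, 0.4]
finger_gap: -0.3
finger_force: 0.0
```

```bash
python3 - <<'E'
from plan import *
rows('a',[32.3],15,25,12)
rows('a',[32.3,36,40,45,50,55,60,65,70,75,80,85],15,25)
E
```

```text
[646.  107.2 148.6] [ 0.06  0.56  1.26 -0.04  1.58 -1.71] [-0.2  0.2  0.4]
a 32.3 world [646.4 107.5 101.5] shift m [-0.0127  0.0002  0.0454] turn [ 0.  -0.1 -0.1]
[646.  107.2 148.6] [ 0.06  0.56  1.26 -0.04  1.58 -1.71] [-0.2  0.2  0.4]
a 32.3 world [646.4 107.5  89.5] shift m [-0.0158  0.0002  0.057 ] turn [ 0.  -0.1 -0.1]
a 36 world [645.7 107.4  88.1] shift m [-0.0154  0.0002  0.0585] turn [ 0.  -0.1 -0.1]
a 40 world [644.7 107.2  86.6] shift m [-0.0149  0.0002  0.0602] turn [ 0.  -0.1 -0.1]
a 45 world [643.4 106.9  84.9] shift m [-0.014   0.0002  0.0622] turn [ 0.  -0.1 -0.1]
a 50 world [641.9 106.6  83.3] shift m [-0.013   0.0002  0.0641] turn [ 0.  -0.1 -0.1]
a 55 world [640.4 106.2  81.8] shift m [-0.0118  0.0002  0.066 ] turn [ 0.  -0.1 -0.1]
a 60 world [638.6 105.9  80.5] shift m [-0.0105  0.0002  0.0677] turn [ 0.  -0.1 -0.1]
a 65 world [636.8 105.5  79.3] shift m [-0.009   0.0002  0.0693] turn [ 0.  -0.1 -0.1]
a 70 world [634.9 105.1  78.3] shift m [-0.0074  0.0002  0.0708] turn [ 0.  -0.1 -0.1]
a 75 world [632.9 104.7  77.5] shift m [-0.0056  0.0002  0.0721] turn [ 0.  -0.1 -0.1]
a 80 world [630.9 104.2  76.9] shift m [-0.0038  0.0002  0.0733] turn [ 0.  -0.1 -0.1]
a 85 world [628.8 103.8  76.4] shift m [-0.0018  0.0002  0.0743] turn [ 0.  -0.1 -0.1]
```

>>> servo_tool --commands "-0.013 0 0.03 0 0 0 0;-0.016 0 0.046 0 0 0 0;-0.016 0 0.054 0 0 0 0;-0.016 0 0.056 0 0 0 0;-0.0155 0 0.058 0 0 0 0;-0.015 0 0.06 0 0 0 0;-0.014 0 0.062 0 0 0 0;-0.013 0 0.064 0 0 0 0;-0.012 0 0.066 0 0 0 0;-0.0105 0 0.0677 0 0 0 0;-0.0105 0 0.0677 0 0 0 0"

```text
clock: 7.37
tool_pos: [640.7, 106.1, 82.0]
orientation: [0.301, -2.87, 0.04]
contact_force: [6.3, 0.2, 0.7]
finger_gap: -0.2
finger_force: 2.5
```

```bash
python3 - <<'E'
from plan import *
rows('a',[60,70,75,80,85],15,25)
E
```

```text
[640.7 106.1  82. ] [ 0.06  0.61  1.32 -0.04  1.46 -1.71] [6.3 0.2 0.7]
a 60 world [638.6 105.9  80.5] shift m [0.0016 0.0002 0.002 ] turn [-0.   0.3 -0. ]
a 70 world [634.9 105.1  78.3] shift m [0.0048 0.0002 0.0051] turn [-0.   0.3 -0. ]
a 75 world [632.9 104.7  77.5] shift m [0.0065 0.0002 0.0064] turn [-0.   0.3 -0. ]
a 80 world [630.9 104.2  76.9] shift m [0.0084 0.0002 0.0075] turn [-0.   0.3 -0. ]
a 85 world [628.8 103.8  76.4] shift m [0.0103 0.0002 0.0085] turn [-0.   0.3 -0. ]
```

>>> servo_tool --commands "0.001 0 0.001 0 0 0 0;0.0021 0 0.002 0 0 0 0;0.0032 0 0.003 0 0 0 0;0.0032 0 0.003 0 0 0 0"

```text
clock: 7.7
tool_pos: [638.0, 105.5, 80.1]
orientation: [0.301, -2.872, 0.04]
contact_force: [8.8, 1.3, -0.5]
finger_gap: -0.6
finger_force: 3.6
```

>>> servo_tool --commands "0.0009 0 0.0007 0 0 0 0;0.0018 0 0.0014 0 0 0 0;0.0027 0 0.002 0 0 0 0;0.0035 0 0.0026 0 0 0 0;0.0035 0 0.0026 0 0 0 0"

```text
clock: 8.12
tool_pos: [635.0, 104.9, 78.6]
orientation: [0.301, -2.874, 0.039]
contact_force: [12.4, 2.3, -2.7]
finger_gap: -0.3
finger_force: 5.0
```

>>> servo_tool --commands "0.0009 0 0.0006 0 0 0 0;0.0018 0 0.0011 0 0 0 0;0.0018 0 0.0011 0 0 0 0"

```text
clock: 8.37
tool_pos: [633.1, 104.5, 77.8]
orientation: [0.301, -2.875, 0.039]
contact_force: [11.9, 2.7, -3.0]
finger_gap: 0.1
finger_force: 5.4
```

>>> servo_tool --commands "0.0009 0 0.0004 0 0 0 0;0.0018 0 0.0008 0 0 0 0;0.0018 0 0.0008 0 0 0 0"

```text
clock: 8.62
tool_pos: [630.7, 104.1, 77.2]
orientation: [0.301, -2.873, 0.039]
contact_force: [10.7, 1.4, -4.6]
finger_gap: -0.3
finger_force: 4.7
```

>>> servo_tool --commands "0.0008 0 0.0003 0 0 0 0;0.0015 0 0.0006 0 0 0 0;0.0015 0 0.0006 0 0 0 0"

```text
clock: 8.87
tool_pos: [625.6, 103.2, 76.4]
orientation: [0.3, -2.864, 0.04]
contact_force: [-0.0, -0.5, 0.4]
finger_gap: -0.2
finger_force: 0.0
```

>>> servo_tool --commands "-0.01 0 0 0 0 0 0;-0.03 0 -0.01 0 0 0 0;-0.03 0 -0.05 0 0 0 0;-0.03 0 -0.1 0 0 0 0;-0.03 0 -0.1 0 0 0 0;-0.03 0 -0.1 0 0 0 0"

```text
clock: 9.37
tool_pos: [682.5, 114.9, 170.7]
orientation: [0.301, -2.873, 0.04]
contact_force: [0.1, -1.2, -0.3]
finger_gap: -0.0
finger_force: 0.0
```

```bash
python3 - <<'E'
from plan import *
rows('b',[31.7],15,25,60,spin=1)
E
```

```text
[682.5 114.9 170.7] [ 0.07  0.63  1.12 -0.04  1.64 -1.71] [ 0.1 -1.2 -0.3]
b 31.7 world [503.9 187.6 149.7] shift m [0.1493 0.1082 0.0603] turn [  0.3 -23.1  90.8]
```

>>> servo_tool --commands "0.03 0.108 0.0 0 -23.1 90.8 0;0.03 0.108 0.0 0 -23.1 90.8 0;0.03 0.108 0.0 0 -23.1 90.8 0;0.149 0.108 0.03 0 -23.1 90.8 0;0.149 0.108 0.04 0 -23.1 90.8 0;0.149 0.108 0.06 0 -23.1 90.8 0;0.149 0.108 0.06 0 -23.1 90.8 0;0.149 0.108 0.06 0 -23.1 90.8 0;0.149 0.108 0.06 0 -23.1 90.8 0;0.149 0.108 0.06 0 -23.1 90.8 0;0.149 0.108 0.06 0 -23.1 90.8 0;0.149 0.108 0.06 0 -23.1 90.8 0;0.149 0.108 0.06 0 -23.1 90.8 0;0.149 0.108 0.06 0 -23.1 90.8 0;0.149 0.108 0.06 0 -23.1 90.8 0;0.149 0.108 0.06 0 -23.1 90.8 0;0.149 0.108 0.06 0 -23.1 90.8 0"

```text
clock: 10.78
tool_pos: [501.0, 186.9, 145.6]
orientation: [1.844, 2.284, -0.245]
contact_force: [0.1, 0.4, 0.1]
finger_gap: -0.1
finger_force: 0.0
```

```bash
python3 - <<'E'
from plan import *
rows('b',[31.7,36,40,45,50,55,60,65,70,75,80,84],15,25,spin=1)
E
```

```text
[501.  186.9 145.6] [ 0.37  0.15  1.8  -0.27  1.25  0.25] [0.1 0.4 0.1]
b 31.7 world [503.9 187.6  89.7] shift m [0.0143 0.0032 0.054 ] turn [-0.3 -0.3  0.2]
b 36 world [504.  186.7  88.1] shift m [0.0138 0.0033 0.0558] turn [-0.3 -0.3  0.2]
b 40 world [504.2 185.7  86.6] shift m [0.0133 0.0033 0.0575] turn [-0.3 -0.3  0.2]
b 45 world [504.5 184.4  84.9] shift m [0.0124 0.0033 0.0595] turn [-0.3 -0.3  0.2]
b 50 world [504.8 183.   83.3] shift m [0.0114 0.0033 0.0614] turn [-0.3 -0.3  0.2]
b 55 world [505.2 181.4  81.8] shift m [0.0102 0.0033 0.0632] turn [-0.3 -0.3  0.2]
b 60 world [505.5 179.7  80.5] shift m [0.0088 0.0033 0.065 ] turn [-0.3 -0.3  0.2]
b 65 world [505.9 177.9  79.3] shift m [0.0073 0.0033 0.0666] turn [-0.3 -0.3  0.2]
b 70 world [506.3 176.   78.3] shift m [0.0057 0.0033 0.068 ] turn [-0.3 -0.3  0.2]
b 75 world [506.8 174.   77.5] shift m [0.0039 0.0033 0.0693] turn [-0.3 -0.3  0.2]
b 80 world [507.2 171.9  76.9] shift m [0.0021 0.0033 0.0705] turn [-0.3 -0.3  0.2]
b 84 world [507.5 170.3  76.5] shift m [0.0005 0.0033 0.0713] turn [-0.3 -0.3  0.2]
```

>>> servo_tool --commands "0.0135 0.0033 0.03 0 0 0 0;0.0145 0.0033 0.044 0 0 0 0;0.0145 0.0033 0.051 0 0 0 0;0.0145 0.0033 0.054 0 0 0 0;0.014 0.0033 0.0555 0 0 0 0;0.0133 0.0033 0.0575 0 0 0 0;0.0124 0.0033 0.0595 0 0 0 0;0.0114 0.0033 0.0614 0 0 0 0;0.0102 0.0033 0.0632 0 0 0 0;0.0088 0.0033 0.065 0 0 0 0;0.0088 0.0033 0.065 0 0 0 0"

```text
clock: 11.7
tool_pos: [506.4, 181.0, 81.1]
orientation: [1.847, 2.282, -0.24]
contact_force: [-1.6, 6.1, 1.1]
finger_gap: 0.0
finger_force: 2.6
```

```bash
python3 - <<'E'
from plan import *
rows('b',[60],15,25,spin=1)
E
```

```text
[506.4 181.   81.1] [ 0.35  0.23  1.84 -0.28  1.13  0.27] [-1.6  6.1  1.1]
b 60 world [505.5 179.7  80.5] shift m [-0.0009 -0.0011  0.0008] turn [-0.2 -0.4  0. ]
```

>>> servo_tool --commands "-0.001 0 0.001 0 0 0 0;-0.0021 0 0.002 0 0 0 0;-0.0032 0 0.003 0 0 0 0;-0.0041 0 0.0037 0 0 0 0;-0.005 0 0.0044 0 0 0 0;-0.005 0 0.0044 0 0 0 0"

```text
clock: 12.2
tool_pos: [507.3, 176.4, 77.8]
orientation: [1.848, 2.283, -0.238]
contact_force: [-1.6, 10.8, -2.3]
finger_gap: 0.0
finger_force: 4.4
```

>>> servo_tool --commands "-0.0009 0 0.0005 0 0 0 0;-0.0018 0 0.001 0 0 0 0;-0.0027 0 0.0015 0 0 0 0;-0.0027 0 0.0015 0 0 0 0"

```text
clock: 12.53
tool_pos: [507.7, 173.8, 76.7]
orientation: [1.848, 2.284, -0.238]
contact_force: [-1.1, 12.0, -3.5]
finger_gap: 0.2
finger_force: 5.0
```

>>> servo_tool --commands "-0.0009 0 0.0004 0 0 0 0;-0.0018 0 0.0008 0 0 0 0;-0.0018 0 0.0008 0 0 0 0"

```text
clock: 12.78
tool_pos: [508.1, 171.7, 76.3]
orientation: [1.848, 2.284, -0.238]
contact_force: [-1.4, 11.5, -3.8]
finger_gap: 0.3
finger_force: 4.7
```

>>> servo_tool --commands "-0.0006 0 0.0002 0 0 0 0;-0.0012 0 0.0004 0 0 0 0;-0.0012 0 0.0004 0 0 0 0"

```text
clock: 13.03
tool_pos: [508.3, 169.5, 76.3]
orientation: [1.847, 2.283, -0.241]
contact_force: [-1.1, 3.8, -3.1]
finger_gap: -0.0
finger_force: 2.5
```

>>> servo_tool --commands "-0.0004 0 0.0001 0 0 0 0;-0.0004 0 0.0001 0 0 0 0"

```text
clock: 13.2
tool_pos: [508.7, 167.5, 76.8]
orientation: [1.845, 2.281, -0.244]
contact_force: [-1.2, -0.0, 1.1]
finger_gap: -0.0
finger_force: 0.0
```

Tab b snapped. Next is c.

>>> servo_tool --commands "0.01 0 0 0 0 0 0;0.03 0 -0.01 0 0 0 0;0.03 0 -0.05 0 0 0 0;0.03 0 -0.1 0 0 0 0;0.03 0 -0.1 0 0 0 0;0.03 0 -0.1 0 0 0 0"

```text
clock: 13.7
tool_pos: [500.3, 223.1, 170.4]
orientation: [1.844, 2.278, -0.233]
contact_force: [0.3, -0.4, -0.0]
finger_gap: 0.2
finger_force: 0.0
```

```bash
python3 - <<'E'
from plan import *
rows('c',[19.2],15,25,60)
print(); rows('c',[19.2],15,25,60,spin=1)
E
```

```text
[500.3 223.1 170.4] [ 0.43  0.15  1.74 -0.26  1.31  0.29] [ 0.3 -0.4 -0. ]
c 19.2 world [404.1  56.  154.8] shift m [-0.1348 -0.129   0.0509] turn [-0.1 23.1 90.9]

[500.3 223.1 170.4] [ 0.43  0.15  1.74 -0.26  1.31  0.29] [ 0.3 -0.4 -0. ]
c 19.2 world [404.1  56.  154.8] shift m [-0.1348 -0.129   0.0509] turn [-22.9  -0.1 -87. ]
```

>>> servo_tool --commands "0.0 -0.129 0.0 0 23.1 90.9 0;0.0 -0.129 0.0 0 23.1 90.9 0;0.0 -0.129 0.0 0 23.1 90.9 0;0.0 -0.129 0.0 0 23.1 90.9 0;-0.135 -0.129 0.03 0 23.1 90.9 0;-0.135 -0.129 0.04 0 23.1 90.9 0;-0.135 -0.129 0.05 0 23.1 90.9 0;-0.135 -0.129 0.05 0 23.1 90.9 0;-0.135 -0.129 0.05 0 23.1 90.9 0;-0.135 -0.129 0.05 0 23.1 90.9 0;-0.135 -0.129 0.05 0 23.1 90.9 0;-0.135 -0.129 0.05 0 23.1 90.9 0;-0.135 -0.129 0.05 0 23.1 90.9 0;-0.135 -0.129 0.05 0 23.1 90.9 0;-0.135 -0.129 0.05 0 23.1 90.9 0;-0.135 -0.129 0.05 0 23.1 90.9 0;-0.135 -0.129 0.05 0 23.1 90.9 0"

```text
clock: 15.12
tool_pos: [401.1, 54.1, 152.2]
orientation: [-3.074, -0.324, -0.389]
contact_force: [0.4, 1.0, 0.3]
finger_gap: 0.1
finger_force: 0.0
```

```bash
python3 - <<'E'
from plan import *
rows('c',[19.2,25,30,35,40,45,50,55,60,65,70,73],15,25)
E
```

```text
[401.1  54.1 152.2] [-0.13 -0.52  2.35  0.09  1.07  1.19] [0.4 1.  0.3]
c 19.2 world [404.1  56.   94.8] shift m [-0.011  -0.0013  0.0564] turn [0.  0.6 0. ]
c 25 world [404.9  56.2  92.4] shift m [-0.0109 -0.0013  0.0589] turn [0.  0.6 0. ]
c 30 world [405.7  56.4  90.4] shift m [-0.0106 -0.0013  0.0611] turn [0.  0.6 0. ]
c 35 world [406.7  56.6  88.5] shift m [-0.0101 -0.0013  0.0632] turn [0.  0.6 0. ]
c 40 world [407.9  56.8  86.6] shift m [-0.0094 -0.0013  0.0653] turn [0.  0.6 0. ]
c 45 world [409.2  57.1  84.9] shift m [-0.0085 -0.0013  0.0673] turn [0.  0.6 0. ]
c 50 world [410.7  57.4  83.3] shift m [-0.0075 -0.0013  0.0692] turn [0.  0.6 0. ]
c 55 world [412.2  57.8  81.8] shift m [-0.0062 -0.0013  0.0711] turn [0.  0.6 0. ]
c 60 world [414.   58.1  80.5] shift m [-0.0049 -0.0013  0.0728] turn [0.  0.6 0. ]
c 65 world [415.8  58.5  79.3] shift m [-0.0034 -0.0013  0.0744] turn [0.  0.6 0. ]
c 70 world [417.7  58.9  78.3] shift m [-0.0017 -0.0013  0.0758] turn [0.  0.6 0. ]
c 73 world [418.9  59.2  77.8] shift m [-0.0007 -0.0013  0.0766] turn [0.  0.6 0. ]
```

>>> servo_tool --commands "-0.011 -0.0013 0.03 0 0 0 0;-0.011 -0.0013 0.045 0 0 0 0;-0.011 -0.0013 0.053 0 0 0 0;-0.011 -0.0013 0.0565 0 0 0 0;-0.0109 -0.0013 0.0589 0 0 0 0;-0.0106 -0.0013 0.0611 0 0 0 0;-0.0101 -0.0013 0.0632 0 0 0 0;-0.0094 -0.0013 0.0653 0 0 0 0;-0.0085 -0.0013 0.0673 0 0 0 0;-0.0085 -0.0013 0.0673 0 0 0 0"

```text
clock: 15.95
tool_pos: [408.9, 57.2, 85.1]
orientation: [-3.074, -0.322, -0.388]
contact_force: [-6.3, -0.6, 2.7]
finger_gap: -0.1
finger_force: 3.1
```

```bash
python3 - <<'E'
from plan import *
rows('c',[45,60,65],15,25)
E
```

```text
[408.9  57.2  85.1] [-0.12 -0.37  2.39  0.1   0.88  1.19] [-6.3 -0.6  2.7]
c 45 world [409.2  57.1  84.9] shift m [0.0002 0.0002 0.0003] turn [ 0.   0.6 -0.1]
c 60 world [414.   58.1  80.5] shift m [0.0039 0.0002 0.0057] turn [ 0.   0.6 -0.1]
c 65 world [415.8  58.5  79.3] shift m [0.0054 0.0002 0.0073] turn [ 0.   0.6 -0.1]
```

>>> servo_tool --commands "0.001 0 0.0018 0 0 0 0;0.002 0 0.0035 0 0 0 0;0.003 0 0.0047 0 0 0 0;0.0039 0 0.0057 0 0 0 0;0.0039 0 0.0057 0 0 0 0"

```text
clock: 16.37
tool_pos: [413.3, 58.2, 80.3]
orientation: [-3.075, -0.322, -0.386]
contact_force: [-6.6, -1.2, 3.1]
finger_gap: -0.1
finger_force: 4.2
```

>>> servo_tool --commands "0.0008 0 0.0006 0 0 0 0;0.0016 0 0.0012 0 0 0 0;0.0024 0 0.0018 0 0 0 0;0.0024 0 0.0018 0 0 0 0"

```text
clock: 16.7
tool_pos: [415.5, 58.7, 78.7]
orientation: [-3.075, -0.322, -0.384]
contact_force: [-8.5, -1.6, 0.5]
finger_gap: -0.1
finger_force: 3.8
```

>>> servo_tool --commands "0.0009 0 0.0005 0 0 0 0;0.0017 0 0.001 0 0 0 0;0.0017 0 0.001 0 0 0 0"

```text
clock: 16.95
tool_pos: [417.7, 59.1, 78.2]
orientation: [-3.075, -0.322, -0.386]
contact_force: [-4.3, -1.0, -1.3]
finger_gap: -0.2
finger_force: 1.6
```

>>> servo_tool --commands "0.0006 0 0.0003 0 0 0 0;0.001 0 0.0005 0 0 0 0;0.001 0 0.0005 0 0 0 0"

```text
clock: 17.2
tool_pos: [421.4, 59.3, 79.8]
orientation: [-3.074, -0.321, -0.395]
contact_force: [-0.2, 0.6, -0.3]
finger_gap: -0.1
finger_force: 0.0
```

Tab c snapped. I'll retreat, rise and check everything.

>>> servo_tool --commands "-0.01 0 0 0 0 0 0;-0.025 0 -0.01 0 0 0 0;-0.025 0 -0.05 0 0 0 0;-0.025 0 -0.09 0 0 0 0;-0.01 0 -0.12 0 0 0 0;0.0 0 -0.16 0 0 0 0;0.0 0 -0.2 0 0 0 0;0.0 0 -0.2 0 0 0 0;0.0 0 -0.2 0 0 0 0;0.0 0 -0.2 0 0 0 0"

```text
clock: 18.03
tool_pos: [371.4, 49.0, 272.5]
orientation: [-3.074, -0.32, -0.393]
contact_force: [-0.9, 0.7, -1.2]
finger_gap: 0.2
finger_force: 0.0
```

```bash
python3 - <<'E'
from h import *
ims=[]
C=np.array([526.3,82,0])
for n in['scene','side','wrist']:
    im,d,P,T,c=snap(n)
    uv=np.argwhere(np.linalg.norm((P-(C+[0,0,100])),axis=-1)<110)
    a,b=uv.min(0).clip(0),uv.max(0); ims.append(cv2.resize(im[a[0]:b[0]+1,a[1]:b[1]+1],(266,300)))
    B=(P-C)@R.from_euler('z',12,degrees=True).as_matrix()
    for t,az,dd in[('a',0,90),('b',90,75),('c',180,90),('d',270,75)]:
        L=B@R.from_euler('z',az,degrees=True).as_matrix()
        m=(np.abs(L[...,1])<18)&(L[...,0]>dd-14)&(L[...,0]<dd+35)&(L[...,2]>68)&(L[...,2]<98)
        if m.sum()>15:
            q=L[m]; print(n,t,len(q),'out med/max',np.round([np.median(q[:,0])-dd,np.percentile(q[:,0],97)-dd],1))
save(np.hstack(ims),'f.png')
E
```

```text
scene a 30 out med/max [1.8 2.9]
scene b 30 out med/max [1.7 2.7]
scene c 16 out med/max [2.5 3.7]
scene d 19 out med/max [2.1 3.3]
side c 38 out med/max [6.3 8.8]
side d 56 out med/max [ 8.1 12. ]
wrist b 187 out med/max [-3.3 -2.8]
wrist c 255 out med/max [6.6 9.2]
```

View pics/f.png

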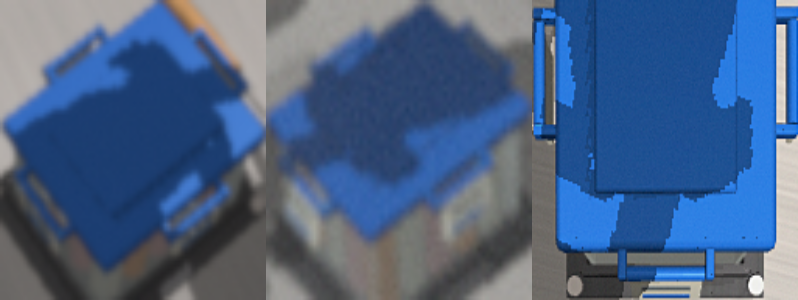

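All four tabs hang home in the views (out by no more than about 9–12 mm, against 27–30 mm when open), and the robot is clear of everything.

```bash
python3 -c "
from plant import close_job
print(close_job())"
```

```text
the job is handed in; nothing more can be done
None
```

I closed all four tabs of the blue lid; each snapped home and stayed down, the highest force I read was about 13 N (cracking is above 25 N), and I handed the job in at about 18 s with the arm clear.

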